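# Take the battery packs out of the scoreboard for storage

### The job

The scoreboard is going into storage, so its batteries must come out: press the orange latch tab down and slide the battery cover fully open, take every battery pack out of its bay (pressing a pack's thumb end, with the yellow stripe, tips its other end up) and lay them all flat on the floor of the wooden tray, none on top of another. Then slide the cover fully shut again so that the tab pops up. Leave the mug, the handset and the chalk where they are.

Things in the scene. Friction and masses are not known exactly. Their poses are not given: they have to be found in the camera images.
- scoreboard: Electronic scoreboard lying on its face, fixed, dark grey, 43 mm high. Its frame (z up, origin on the table): body x -95..118, y -134..134 mm; the cover opens towards +x. Half nearer the robot (-x): four battery bays, centres at x -48, y +78, +26, -26, -78 mm; rim and flat back at height 34.5. Side rails of the cover: inner edges at y +-121, top at height 43.
- shelf_edge (a point): Point on the scoreboard at x -50.5, y 0, height 22: the bays' shelves run from this edge to the +x end wall (x -12), 36 mm wide between ribs. From the edge to the -x end wall (x -85, orange marks) each bay is a thumb hollow 46 wide, floor at height 4. A pack lies on the shelf, top 0.5 below the rim, with 32 mm of its -x end over the hollow.
- hollow_floor (a point): Floor of the thumb hollows (scoreboard x -68, y 0, height 4; hidden by a rib). A pack pressed down 7 to 9 mm (under 8 N), fingertips centred about 11 mm from its -x end and entering the hollow, tips over the shelf edge to about 30 degrees and stays so when let go; its +x end then stands up to 16 mm above the rim.
- cover (a joint): Battery cover on its rails: 0 = shut, 0.095 m = fully open (stop), sliding along the scoreboard's +x; drag 1 to 3 N, stays where left, cannot come off. Grey plate 105 x 250 x 3 mm, top at height 39; shut it spans scoreboard x -89..16, fully open x 6..111, clear of the bays.
- grip_bar (a point): Middle of the top edge of the raised bar on the cover, 10 (x) x 80 (y) x 12 mm high, at height 51 above the table; shut at scoreboard x 9. Push against its -x face to open, against its +x face to shut; moves with the cover.
- tab (a joint): Orange spring latch tab in the cover: 0 = up, 0.005 m = pressed to the bottom. Spring 2 N at the top to 6 N at the bottom. Up, it locks the shut cover (1.5 mm of play); pressed 3.5 mm or more the cover can slide. Past 10 mm open, lips keep it down (about 0.0035) by themselves; it pops up to 0 when the cover is fully home again.
- tab_top (a point): Centre of the top of the orange tab pad, 30 (x) x 48 (y) mm, 4 mm proud of the cover when up (height 43 above the table); the grip bar's -x face stands 16 mm further along +x. Moves with cover and tab.
- tray: Loose dark wooden tray with green lining, 170 (x) x 180 (y) x 22 mm, walls 5 mm, inner floor 5 mm above its underside; origin at the centre of its underside, 0.6 kg.
- mug: White mug, 80 mm across, 92 high, origin under its centre. Not part of the job.
- handset: Black remote handset 130 x 44 x 20 mm, origin under its centre. Not part of the job.
- chalk: Blue cue chalk cube, 22 mm, origin under its centre. Not part of the job.
- pack1: Slim battery pack 70 (x) x 34 (y) x 12 (z) mm, 0.055 kg, dark with a blue label and a yellow stripe at its -x (thumb) end on top; origin at its centre, its axes along the scoreboard's when in its bay (bay at scoreboard y +78 mm). None if this start has no such pack (that bay is empty).
- pack2: Slim battery pack 70 (x) x 34 (y) x 12 (z) mm, 0.055 kg, dark with a blue label and a yellow stripe at its -x (thumb) end on top; origin at its centre, its axes along the scoreboard's when in its bay (bay at scoreboard y +26 mm). None if this start has no such pack (that bay is empty).
- pack3: Slim battery pack 70 (x) x 34 (y) x 12 (z) mm, 0.055 kg, dark with a blue label and a yellow stripe at its -x (thumb) end on top; origin at its centre, its axes along the scoreboard's when in its bay (bay at scoreboard y -26 mm). None if this start has no such pack (that bay is empty).
- pack4: Slim battery pack 70 (x) x 34 (y) x 12 (z) mm, 0.055 kg, dark with a blue label and a yellow stripe at its -x (thumb) end on top; origin at its centre, its axes along the scoreboard's when in its bay (bay at scoreboard y -78 mm). None if this start has no such pack (that bay is empty).

How it is judged (in metres and radians):
On the way, in this order (a step that is already met when the one before it is completed fails the run):
1. the cover is slid fully open (over 88 of 95 mm) (value of joint cover above 0.088 m), for 0.2 s.
2. every pack lies flat on the tray's floor (z of pack1 in the frame of tray between 0.006 and 0.0145 m and x of pack1 in the frame of tray between -0.082 and 0.082 m and y of pack1 in the frame of tray between -0.087 and 0.087 m and angle between the z axis of each of pack1, pack2, pack3, pack4 and the z axis of tray, either way round below 0.15 rad and linear speed of each of pack1, pack2, pack3, pack4 below 0.02 m/s and z of pack2 in the frame of tray between 0.006 and 0.0145 m and x of pack2 in the frame of tray between -0.082 and 0.082 m and y of pack2 in the frame of tray between -0.087 and 0.087 m and z of pack3 in the frame of tray between 0.006 and 0.0145 m and x of pack3 in the frame of tray between -0.082 and 0.082 m and y of pack3 in the frame of tray between -0.087 and 0.087 m and z of pack4 in the frame of tray between 0.006 and 0.0145 m and x of pack4 in the frame of tray between -0.082 and 0.082 m and y of pack4 in the frame of tray between -0.087 and 0.087 m), for 0.2 s.
At the end, for the whole second after the job is handed in: Every pack that was in the scoreboard lies in the tray, flat on its floor either way up (within 0.15 rad, centre less than 14.5 mm above the tray's underside, none on another) and at rest; the cover is within 3 mm of shut and the tab is up again (within 1 mm) (all of step 2 and value of joint cover below 0.003 m and value of joint tab below 0.001 m and linear speed of tray below 0.02 m/s); the robot touches nothing.
It fails at once if the mug is moved more than 30 mm (distance of mug from where it was at the start of the episode above 0.03 m).
It fails at once if the handset is moved more than 30 mm (distance of handset from where it was at the start of the episode above 0.03 m).
It fails at once if the chalk is moved more than 30 mm (distance of chalk from where it was at the start of the episode above 0.03 m).
Of pack1, pack2, pack3, pack4 only 3 to 4 are there at a start; the rules pass over those that are not, and their reading is None.
At some moment in a run one of tray may be knocked a few centimetres aside while the robot is not near it.
Once in a run the grip may slacken for a moment while it holds something.
It also fails if it takes over 210 s, if anything falls off the work surface, if the arm or the gripper's body presses on something with over 40 N, if the wrist force passes 120 N, or if a joint passes its speed limit or range.

### The arm

A 6-joint arm with a two-finger parallel gripper is mounted at the origin on the work surface. World frame = base frame: x ahead of the robot, y to its left, z up, the work surface at z = 0. Lengths are in mm, angles in degrees, forces in N, time in s.
With the tool pointing down it reaches from about 350 to 850 mm from the base axis. Payload 8.1 kg.
Tool frame: the origin (TCP) lies at the very end of the fingers, on their centre line; the grasp point (between the pads) lies 19 mm behind it; z points along the fingers, y is the line along which they close (so a half turn about z gives the same grasp; the last joint's range is limited). The gripper opens to 85 mm and grips with 20 to 120 N. Pads are 22 mm wide; open, the fingers measure 114 mm over their backs; the gripper's body (76 mm by 85 mm) begins 54 mm behind the grasp point. The pads swing forward as they close: fully open they stand 13 mm farther back than shut.
Start: joints at [68.961, 7.471, 85.268, -0, 87.261, -4.893], TCP at [166.829, 576.345, 231.292] pointing down, gripper open.
Joint ranges: [-169.43, 169.43], [-51.17, 129.36], [1.28, 143.12], [-76.62, 256.62], [0, 156.53], [-152.29, 152.29]. Speed limits (degrees/s): [136.94, 136.94, 159.86, 180, 180, 180].

### API

Orientations are given as [roll, pitch, yaw] about the fixed x, y, z axes, in that order (R = Rz(yaw) Ry(pitch) Rx(roll)).
In Python, from bench import status, viewer, job gives the robot as it stands.
- The arm moves only by the tool arm_command, never from a script. Its argument "targets" is a list that holds one entry, the list of rows, each a list of 7 numbers: the shift along the world's x, y, z in m, then the turn, a rotation vector about the world's x, y, z in rad, then the opening, from -1 (shut) to 1 (fully open). In form: [[[dx, dy, dz, rx, ry, rz, gripper], ...]]. A call has 1 to 10 rows; each row shifts and turns the commanded pose from where the row before left it; what a row does not reach is not made up. A row lasts 1/8 s, in which the tool goes at most 62.5 mm and 10.7 degrees, less where a joint would pass 70% of its speed; a pose out of reach is approached as far as the arm can. A call with a gripper value outside its range is refused whole. The fingers move at their own pace and stop on an object; "force" is the grip in N (left out, the last holds). Time passes only in rows, so rows that do not move let the fingers close. It gives the time, the measured TCP pose, the force, the opening and the grip force at its end, in the units of the state.
- status.sense(): the state, without advancing time (a new reading comes with each control period).
- viewer.snapshot(name): name is "side" or "top" or "wrist"; returns the picture (400x640x3 uint8, red, green, blue); there is no depth.
- viewer.camera_model(name): a dict with "vertical_fov" (degrees; the focal length in pixels is half the picture's height over the tangent of half this angle, whatever the lens; pixels are square), "cx", "cy" (the principal point, pixels), "xyz" and "attitude" of the camera in the world. Camera axes: x right, y down, z forward; pixel columns grow to the right and rows downward; lengths in mm; the calibration is good to about 2 mm. A picture is of the moment at which its call begins: read the wrist's pose just before it. camera_model takes no time and is no camera call; for the wrist camera it gives the pose at the moment of the call.
- job.hand_in(): hands the job in; it is judged then, once.
The state is a dict: "time": time; "joint_pos": joint angles; "qd": joint speeds; "joint_efforts": joint torques, N m; "tool_pos": TCP position; "tcp_rot": TCP orientation; "ft_force": force on the tool from outside, world axes, zero at the start; "wrist_torque": the same for the moment, N m; "finger_gap": finger opening in mm; "grip_force": force on a finger pad.
Only numpy, scipy, OpenCV 4.12 (cv2) and the standard library are available. Lean on these libraries where they do the work, as an engineer would, in place of code of your own. Each camera call takes 0.05 s, during which the arm holds its last target. There are 200 camera calls.

## Working session

There is one attempt and no reset: what is moved stays moved. The work goes in short steps, Python scripts to look and compute and a tool call to move; the robot and the scene stay as the last step left them, time stands still between calls to the robot, and variables do not carry over. Pictures are saved under pics/ and viewed, at most 14 in all, crops included, and the job is handed in when it is done.

Besides the shell and the picture viewer there is one more tool, called as name(argument=value, ...) on one line, values as JSON. arm_command: Moves the arm, as the interface text tells. Its arguments: {"type":"object","properties":{"targets":{"type":"array"},"force":{"type":"number"}},"required":["targets"]}

```bash
mkdir -p pics; ls; python3 - <<'E'
from bench import status, viewer, job
import cv2
for n in ("top","side"):
    im=viewer.snapshot(n); cv2.imwrite(f"pics/{n}0.png",im[:,:,::-1]); print(n,viewer.camera_model(n))
print(viewer.camera_model("wrist")); print(status.sense())
E
```

```text
pics
top {'vertical_fov': 45.773279991864776, 'cx': 320.8513847814745, 'cy': 200.14566965118823, 'xyz': array([ 549.99438193,   95.1688992 , 1238.07025979]), 'attitude': array([-174.84849006,    1.601339  ,  -89.06381072])}
side {'vertical_fov': 56.180110145328406, 'cx': 317.0000853677748, 'cy': 198.25247083348359, 'xyz': array([ 512.57361101, -578.54680652,  524.49349443]), 'attitude': array([-122.82162843,    0.86148403,  -12.00494685])}
{'vertical_fov': 68.49623408893733, 'cx': 319.1299821837989, 'cy': 201.5955990326203, 'xyz': array([ 99.85586199, 596.36725807, 372.82302002]), 'attitude': array([1.64162705e+02, 1.14910400e-01, 7.38172381e+01])}
{'time': 0.1, 'joint_pos': array([ 6.89610602e+01,  7.51212099e+00,  8.53233797e+01,  1.20513832e-03,
        8.72626897e+01, -4.89381600e+00]), 'qd': array([-0.09687668, -0.08814537, -0.13779339, -0.01395132,  0.07899723,
       -0.04944385]), 'joint_efforts': array([ 1.72043594e-03, -5.70954144e+01, -5.01942229e+01, -1.37811653e-04,
        8.31316371e-03,  1.79534220e-05]), 'tool_pos': array([166.63978578, 575.86999657, 230.33211551]), 'tcp_rot': array([-1.79902270e+02, -9.57583009e-03,  1.63854809e+02]), 'ft_force': array([-0.50658292,  0.44906133,  0.05640469]), 'wrist_torque': array([0.03128826, 0.00290879, 0.0162135 ]), 'grip_force': 0.0, 'finger_gap': 85.54487033954184}
```

View pics/top0.png

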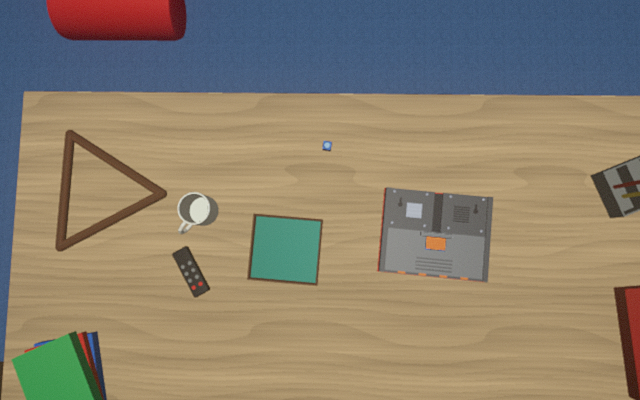

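View pics/side0.png

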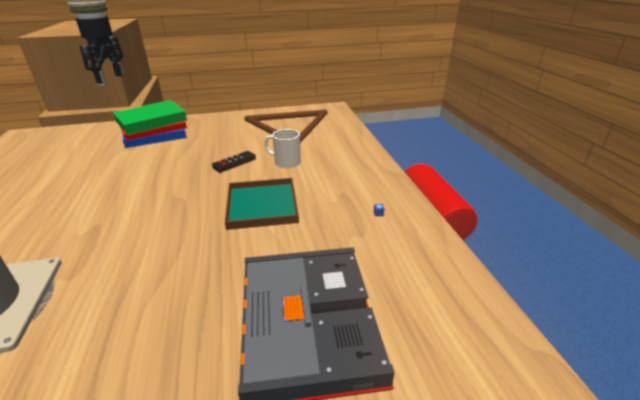

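The top view shows the scoreboard with corners at about (386,188), (492,198), (488,282) and (379,270), and its orange tab at (436,243). The tray spans (254,214) to (317,284). The mug, handset and chalk are clear of both. The side view agrees.

```bash
cat > h.py <<'E'
import numpy as np, cv2
from scipy.spatial.transform import Rotation as R
from scipy.optimize import least_squares
from bench import status, viewer, job
def rot(a): return R.from_euler('xyz',a,degrees=True)
def ray(m,px):
    f=200/np.tan(np.radians(m['vertical_fov']/2))
    d=rot(m['attitude']).apply([(px[0]-m['cx'])/f,(px[1]-m['cy'])/f,1]); return np.array(m['xyz']),d
def onz(m,px,z):
    o,d=ray(m,px); return o+d*(z-o[2])/d[2]
def proj(m,P):
    f=200/np.tan(np.radians(m['vertical_fov']/2))
    c=rot(m['attitude']).inv().apply(np.atleast_2d(P)-np.array(m['xyz'])); return np.c_[m['cx']+f*c[:,0]/c[:,2],m['cy']+f*c[:,1]/c[:,2]]
def tri(obs):  # [(model,px),...] -> point
    A=np.zeros((3,3));b=np.zeros(3)
    for m,p in obs:
        o,d=ray(m,p);d/=np.linalg.norm(d);M=np.eye(3)-np.outer(d,d);A+=M;b+=M@o
    return np.linalg.solve(A,b)
def snap(n,name,crop=None,k=1):
    import pickle
    m=viewer.camera_model(n);im=viewer.snapshot(n)[:,:,::-1]; pickle.dump(m,open(f'pics/{name}.pkl','wb'))
    cv2.imwrite(f'pics/{name}_raw.png',im)
    if crop: x,y,w,h=crop; im=im[y:y+h,x:x+w]
    cv2.imwrite(f'pics/{name}.png',cv2.resize(im,None,fx=k,fy=k,interpolation=cv2.INTER_CUBIC)); return m
def load(name):
    import pickle; return pickle.load(open(f'pics/{name}.pkl','rb'))
E
python3 - <<'E'
from h import *
m=viewer.camera_model('top');s=viewer.camera_model('side')
for n,p,z in [('c',(386,188),40),('c',(492,198),40),('c',(488,282),40),('c',(379,270),40),('tab',(436,243),43),('t',(254,214),22),('t',(322,219),22),('t',(317,284),22),('t',(248,279),22),('mug',(195,210),92),('hand',(191,272),20),('chalk',(327,146),22)]: print(n,onz(m,p,z).round(0))
print(tri([(m,(436,243)),(s,(293,308))]))
w=viewer.camera_model('wrist');t=status.sense();T=rot(t['tcp_rot'])
print(T.inv().apply(w['xyz']-t['tool_pos']), (T.inv()*rot(w['attitude'])).as_euler('xyz',degrees=True), T.as_matrix())
E
```

```text
c [691. -34.  40.]
c [ 669. -300.   40.]
c [ 460. -287.   40.]
c [484. -18.  40.]
tab [ 554. -159.   43.]
t [621. 303.  22.]
t [611. 127.  22.]
t [445. 137.  22.]
t [455. 314.  22.]
mug [624. 436.  92.]
hand [469. 461.  20.]
chalk [801. 117.  22.]
[ 553.92867046 -159.3679775    41.07816923]
[  69.87350986    0.87506    -142.48092842] [-1.58468063e+01 -1.71744155e-02  9.00375905e+01] [[-9.60560117e-01  2.78071678e-01 -6.34847262e-04]
 [ 2.78072353e-01  9.60558813e-01 -1.59195777e-03]
 [ 1.67129763e-04 -1.70570461e-03 -9.99998531e-01]]
```

arm_command(targets=[[[0.0365,-0.04,0,0,0,0.0228,1],[0.0365,-0.04,0,0,0,0.0228,1],[0.0365,-0.04,0,0,0,0.0228,1],[0.0365,-0.04,0,0,0,0.0228,-1],[0.0365,-0.04,0,0,0,0.0228,-1],[0.0365,-0.04,0,0,0,0.0228,-1],[0.0365,-0.04,0,0,0,0.0228,-1],[0.0365,-0.04,0,0,0,0.0228,-1],[0.0365,-0.04,0,0,0,0.0228,-1],[0,0,0,0,0,0,-1]]], force=30)

```text
time: 1.35
tool_pos: [497.0, 213.3, 230.6]
tcp_rot: [-179.9, -0.0, 175.3]
ft_force: [-0.1, 1.1, -0.1]
finger_gap: 0.1
grip_force: 0.0
```

```bash
python3 -c "
from h import *
snap('wrist','w1')"
```

arm_command(targets=[[[0.005,-0.05,0,0,0,0,-1],[0.005,-0.05,0,0,0,0,-1],[0.005,-0.05,0,0,0,0,-1],[0.005,-0.05,0,0,0,0,-1],[0.005,-0.05,0,0,0,0,-1],[0.005,-0.05,0,0,0,0,-1],[0.005,-0.05,0,0,0,0,-1],[0,-0.025,0,0,0,0,-1],[0,0,0,0,0,0,-1],[0,0,0,0,0,0,-1]]])

```text
time: 2.65
tool_pos: [530.3, -157.0, 231.1]
tcp_rot: [180.0, -0.0, 175.7]
ft_force: [-1.0, -0.5, 0.1]
finger_gap: 0.0
grip_force: 0.0
```

```bash
python3 -c "
from h import *
snap('wrist','w2');print(status.sense())"
```

```text
{'time': 2.7, 'joint_pos': array([-2.18108377e+01,  2.44563207e-01,  9.28310183e+01,  3.03521690e-02,
        8.69460990e+01, -1.07515678e+02]), 'qd': array([ 0.13946713, -0.0650571 , -0.10415021, -0.13394009, -0.11220371,
       -0.23596485]), 'joint_efforts': array([-6.27471507e-01, -5.00449169e+01, -5.00698292e+01, -4.21866705e-02,
       -7.48490245e-03,  1.45100418e-02]), 'tool_pos': array([ 530.40594398, -156.90805483,  231.19373382]), 'tcp_rot': array([ 1.79964572e+02, -1.15539039e-02,  1.75703221e+02]), 'ft_force': array([ 0.1410144 , -1.16814735, -0.32893192]), 'wrist_torque': array([ 0.03312183,  0.01529675, -0.00835236]), 'grip_force': 0.0, 'finger_gap': -0.38608385879585894}
```

View pics/w2.png

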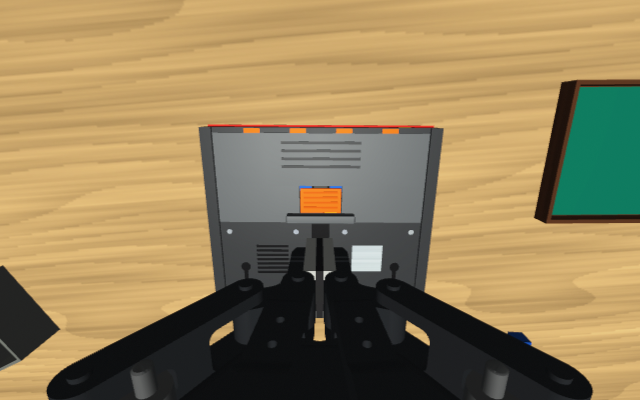

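View pics/w1.png

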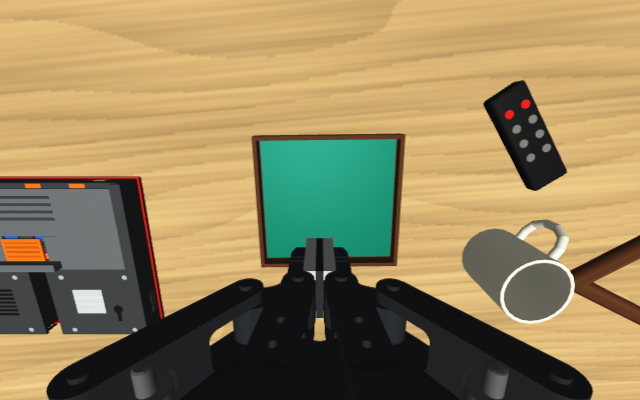

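w2 shows the scoreboard with its tab at (321,200), the bar at (320,217) and the rails running from (205,128) and (437,128). w1 shows the tray, rim corners about (252,135), (405,134), (397,266) and (263,266). I'll enlarge both for exact pixels.

```bash
python3 -c "
import cv2
a=cv2.imread('pics/w2_raw.png')[115:240,190:450];b=cv2.imread('pics/w1_raw.png')[120:280,240:420]
a=cv2.resize(a,None,fx=3,fy=3,interpolation=cv2.INTER_CUBIC)
b=cv2.resize(b,None,fx=3,fy=3,interpolation=cv2.INTER_CUBIC)
cv2.imwrite('pics/c2.png',a);cv2.imwrite('pics/c1.png',b)"
```

```text
(no output)
```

View pics/c2.png

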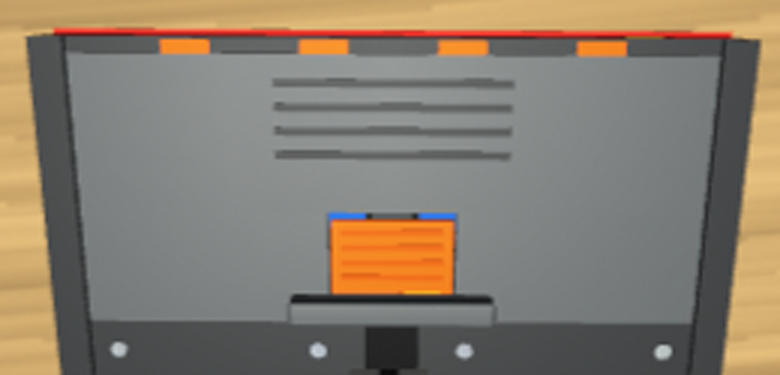

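```bash
python3 - <<'E'
from h import *
m=load('w2')
P=[(331,220,-27,-24,43),(454,220,-27,24,43),(331,294,3,-24,43),(454,294,3,24,43),
(290,303,4,-40,51),(494,303,4,40,51),(290,325,14,-40,51),(493,325,14,40,51),
(28,36,-95,-134,43),(759,40,-95,134,43),(92,320,16,-121,39),(690,324,16,121,39)]
P=np.array(P,float);px=P[:,:2]/3+[190,115]
def f(v,z=True):
    c,s=np.cos(v[2]),np.sin(v[2])
    W=np.c_[v[0]+c*P[:,2]-s*P[:,3],v[1]+s*P[:,2]+c*P[:,3],P[:,4]+(v[3] if len(v)>3 else 0)]
    return (proj(m,W)-px).ravel()
for v0 in ([575,-159,-.07],[575,-159,-.07,0]):
    r=least_squares(f,v0); print(r.x,np.degrees(r.x[2])); print(r.fun.reshape(-1,2).round(1).tolist())
E
```

```text
[ 5.65439111e+02 -1.56854592e+02 -8.18435342e-02] -4.6892890923451285
[[-0.3, -0.2], [0.3, 0.0], [0.0, -0.1], [-0.4, 0.1], [-0.6, -0.3], [0.6, 0.1], [-0.3, 0.6], [0.6, 0.9], [-0.9, -0.2], [0.9, -0.1], [-0.4, 0.0], [0.6, -0.3]]
[ 5.65941454e+02 -1.56880156e+02 -8.18336924e-02 -2.06544862e+00] -4.688725197001973
[[-0.2, -0.2], [0.1, 0.0], [0.1, -0.3], [-0.5, -0.1], [-0.3, -0.4], [0.3, -0.1], [-0.1, 0.3], [0.3, 0.7], [-0.1, 0.2], [0.1, 0.3], [0.2, -0.2], [0.0, -0.5]]
```

View pics/c1.png

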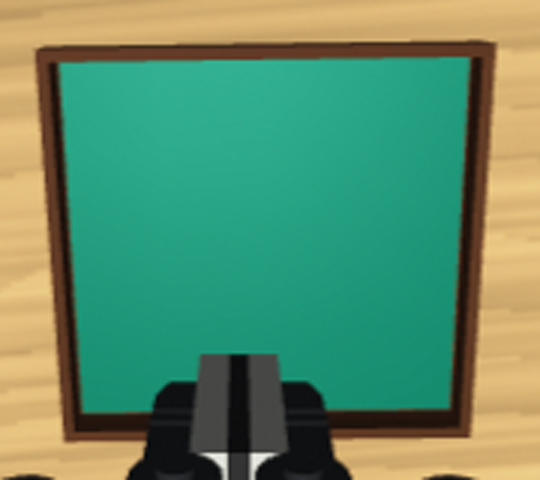

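c1 gives the tray's outer rim corners at crop pixels (38,50), (495,43), (470,436) and (66,440).

```bash
python3 - <<'E'
from h import *
m=load('w1')
for c in [(38,50),(495,43),(470,436),(66,440)]: print(onz(m,np.array(c)/3+[240,120],22).round(1))
c,s=np.cos(-.0818),np.sin(-.0818)
def W(x,y): return np.round([565.6+c*x-s*y,-156.9+s*x+c*y],1)
print(status.sense()['tool_pos'],'tab',W(-12,0),'press',W(-9,0),[W(-71.5,y) for y in (78,26,-26,-78)],[W(-28.5,y) for y in (78,26,-26,-78)])
E
```

```text
[441.8 140.4  22. ]
[453.7 317.9  22. ]
[622.5 306.6  22. ]
[610.  128.6  22. ]
[ 530.40594398 -156.90805483  231.19373382] tab [ 553.6 -155.9] press [ 556.6 -156.2] [array([500.7, -73.3]), array([ 496.5, -125.1]), array([ 492.2, -177. ]), array([ 488. , -228.8])] [array([543.6, -76.8]), array([ 539.3, -128.7]), array([ 535.1, -180.5]), array([ 530.8, -232.3])]
```

arm_command(targets=[[[0.005,0,-0.03,0,0,-0.007,-1],[0.01,0.0005,-0.05,0,0,0,-1],[0.01,0,-0.05,0,0,0,-1],[0,0,-0.04,0,0,0,-1],[0,0,-0.01,0,0,0,-1],[0,0,0,0,0,0,-1],[0,0,0,0,0,0,-1]]])

```text
time: 3.58
tool_pos: [557.1, -158.5, 53.9]
tcp_rot: [-179.9, 0.2, 175.2]
ft_force: [0.9, -0.2, -0.1]
finger_gap: 0.1
grip_force: 0.0
```

arm_command(targets=[[[0,0.001,-0.006,0,0,0,-1],[-0.001,0,-0.005,0,0,0,-1],[0,0,-0.003,0,0,0,-1],[0,0,0,0,0,0,-1],[0,0,0,0,0,0,-1]]])

```text
time: 4.2
tool_pos: [555.1, -157.4, 38.1]
tcp_rot: [-180.0, 0.1, 175.2]
ft_force: [-0.5, -0.2, 5.2]
finger_gap: 0.1
grip_force: 2.9
```

arm_command(targets=[[[0.004,-0.0003,-0.0005,0,0,0,-1],[0.006,-0.0005,0,0,0,0,-1],[0.01,-0.0008,0,0,0,0,-1],[0.01,-0.0008,0,0,0,0,-1],[0.01,-0.0008,0,0,0,0,-1],[0.01,-0.0008,0.0005,0,0,0,-1],[0.01,-0.0008,0.0005,0,0,0,-1],[0.01,-0.0008,0.0005,0,0,0,-1],[0.01,-0.0008,0,0,0,0,-1],[0,0,0,0,0,0,-1]]])

```text
time: 5.45
tool_pos: [635.5, -163.9, 39.0]
tcp_rot: [-180.0, 0.1, 175.2]
ft_force: [1.2, -0.8, 4.8]
finger_gap: 0.0
grip_force: 2.5
```

arm_command(targets=[[[0.008,-0.0007,0.001,0,0,0,-1],[0.006,-0.0005,0.001,0,0,0,-1],[0.004,-0.0003,0,0,0,0,-1],[0.002,-0.0001,0,0,0,0,-1],[0,0,0,0,0,0,-1]]])

```text
time: 6.08
tool_pos: [653.5, -165.2, 39.7]
tcp_rot: [180.0, -0.1, 175.2]
ft_force: [-5.1, -1.3, 1.5]
finger_gap: -0.0
grip_force: 2.5
```

```bash
python3 -c "
from h import *
snap('top','t1',(370,170,140,130),4)"
```

```text
(no output)
```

View pics/t1.png

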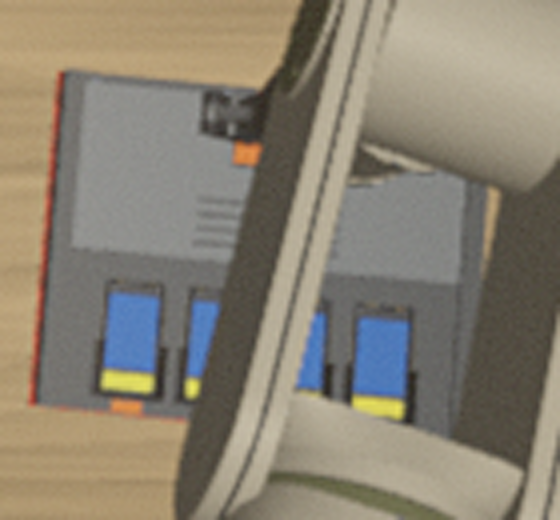

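The top crop shows all four packs, blue with yellow stripes at crop pixels (128,382), (205,388), (312,392) and (380,405). The cover's front edge is well clear of the bays.

arm_command(targets=[[[-0.001,0,0.02,0,0,0,-1],[-0.012,0.001,0.04,0,0,0,-1],[-0.03,0.002,0.04,0,0,0,-1],[-0.04,0.002,0.04,0,0,0,-1],[-0.04,0.002,0.04,0,0,0,-1],[0,0,0,0,0,0,-1],[0,0,0,0,0,0,-1]]])

```text
time: 7.0
tool_pos: [532.0, -158.2, 221.6]
tcp_rot: [-180.0, 0.2, 175.2]
ft_force: [-0.0, 0.0, -1.0]
finger_gap: -0.1
grip_force: 0.0
```

```bash
python3 -c "
from h import *
m=snap('wrist','w3',(190,110,260,130),3);print(status.sense()['tool_pos'])"
```

```text
[ 531.62624934 -158.01099709  220.21869404]
```

View pics/w3.png

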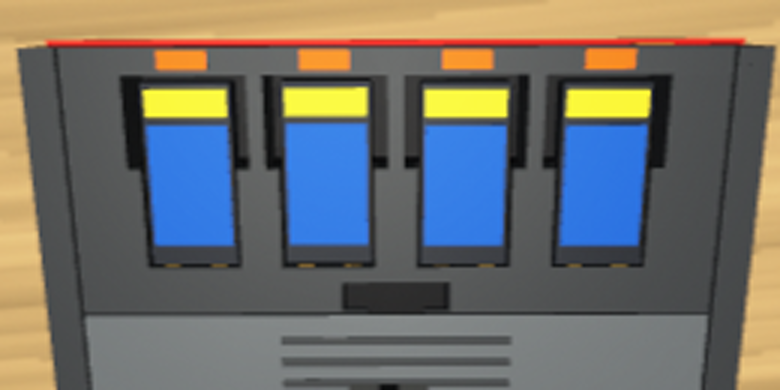

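All four bays hold a pack. The thumb ends are near crop row 82, the +x ends near row 263, and the stripe centres are at columns 185, 326, 466 and 608.

```bash
python3 - <<'E'
from h import *
m=load('w3')
g=lambda c,z: onz(m,np.array(c)/3+[190,110],z)
c,s=np.cos(-.0818),np.sin(-.0818)
loc=lambda p: np.round([c*(p[0]-565.6)+s*(p[1]+156.9),-s*(p[0]-565.6)+c*(p[1]+156.9)],1)
for p in [(185,82),(326,82),(466,82),(608,82),(196,263),(329,263),(463,263),(598,263)]:
    print('pack',loc(g(p,34)),g(p,34).round(1))
for p in [(122,76),(245,76),(547,75),(671,75)]: print('hollow',loc(g(p,34.5)))
for p in [(18,48),(773,46)]: print('rail',loc(g(p,43)))
a=load('w2');b=m
E
```

```text
pack [-82.5 -77.3] [ 477.  -227.2   34. ]
pack [-82.4 -25.7] [ 481.4 -175.8   34. ]
pack [-82.3  25.6] [ 485.7 -124.6   34. ]
pack [-82.2  77.6] [490.1 -72.8  34. ]
pack [-13.8 -77.6] [ 545.5 -233.1   34. ]
pack [-13.7 -26. ] [ 549.8 -181.7   34. ]
pack [-13.6  26. ] [ 554.2 -129.9   34. ]
pack [-13.4  78.3] [558.6 -77.7  34. ]
hollow [ -84.8 -100.1]
hollow [-84.7 -55.2]
hollow [-84.8  55.1]
hollow [-84.6 100.3]
rail [ -95.  -133.5]
rail [-95.  132.8]
```

arm_command(targets=[[[-0.01,0.03,-0.04,0,0,0,-1],[-0.01,0.03,-0.05,0,0,0,-1],[-0.01,0.025,-0.05,0,0,0,-1],[0,0,-0.03,0,0,0,-1],[0,0,0,0,0,0,-1],[0,0,0,0,0,0,-1],[0,0,0,0,0,0,-1]]])

```text
time: 7.92
tool_pos: [503.0, -73.8, 52.1]
tcp_rot: [-180.0, 0.2, 175.2]
ft_force: [-0.3, -0.4, 0.4]
finger_gap: -0.3
grip_force: 0.0
```

arm_command(targets=[[[-0.001,0.0005,-0.012,0,0,0,-1],[0,0,-0.005,0,0,0,-1],[0,0,-0.004,0,0,0,-1],[0,0,-0.003,0,0,0,-1],[0,0,-0.0015,0,0,0,-1],[0,0,0,0,0,0,-1],[0,0,0,0,0,0,-1]]])

```text
time: 8.8
tool_pos: [500.5, -72.7, 26.4]
tcp_rot: [-180.0, -0.0, 175.2]
ft_force: [-9.2, 1.2, 18.4]
finger_gap: 0.1
grip_force: 10.3
```

arm_command(targets=[[[-0.001,0,0.015,0,0,0,-1],[0.003,0,0.03,0,0,0,0.22],[0.02,-0.002,0.005,-0.0107,-0.131,0,0.22],[0.02,-0.002,0.0,-0.0107,-0.131,0,0.22],[0,0,0,0,0,0,0.22],[0,0,0,0,0,0,0.22],[0,0,0,0,0,0,0.22]]])

```text
time: 9.68
tool_pos: [542.6, -76.7, 75.1]
tcp_rot: [180.0, 15.0, 175.2]
ft_force: [-0.2, -0.7, 0.3]
finger_gap: 52.1
grip_force: 0.0
```

```bash
python3 -c "
from h import *
m=snap('wrist','w4');snap('side','s4',(220,230,200,150),3);print(status.sense()['tool_pos'])
a=cv2.imread('pics/w4_raw.png');b=cv2.resize(cv2.imread('pics/s4.png'),(533,400));b=b[:,:]
cv2.imwrite('pics/both4.png',cv2.resize(np.vstack([a[50:,:],np.pad(b,((0,0),(0,107),(0,0)))]),None,fx=.8,fy=.8))"
```

```text
[542.58517526 -76.68123622  74.9141344 ]
```

View pics/both4.png

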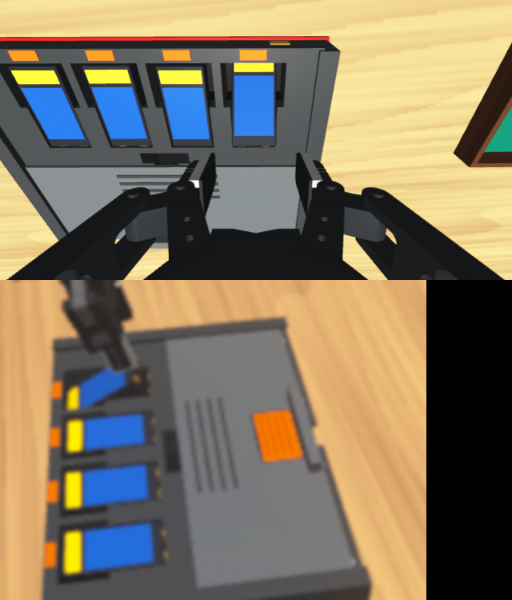

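Pack 1 is tipped: it stands up in the side view, and in the wrist view it lies centred between the open fingers at about column 254. The grasp can go straight down.

arm_command(targets=[[[0,0,-0.015,0,0,0,0.22],[0.001,0,-0.012,0,0,0,0.22],[0,0,-0.01,0,0,0,0.22],[0,0,0,0,0,0,0.22],[0,0,0,0,0,0,-1],[0,0,0,0,0,0,-1],[0,0,0,0,0,0,-1],[0,0,0,0,0,0,-1],[0,0,0,0,0,0,-1]]], force=60)

```text
time: 10.9
tool_pos: [543.6, -77.0, 38.2]
tcp_rot: [-180.0, 15.1, 175.2]
ft_force: [-1.8, -4.1, 2.9]
finger_gap: 31.9
grip_force: 60.7
```

arm_command(targets=[[[0,0,0.01,0,0,0,-1],[0,0,0.02,0,0,0,-1],[0,0,0.03,0,0,0,-1],[0,0,0.02,0,0,0,-1],[0,0,0,0,0,0,-1],[0,0,0,0,0,0,-1]]])

```text
time: 11.65
tool_pos: [542.7, -76.2, 116.7]
tcp_rot: [179.9, 15.0, 175.2]
ft_force: [0.3, -0.0, -0.5]
finger_gap: 31.4
grip_force: 60.4
```

```bash
python3 -c "
from h import *
snap('side','s5');snap('top','t5')
b=cv2.imread('pics/s5_raw.png')[160:340,160:400];a=cv2.imread('pics/t5_raw.png')[180:300,240:500]
a=cv2.resize(a,(480,222));b=cv2.resize(b,(480,360),interpolation=cv2.INTER_CUBIC)
cv2.imwrite('pics/both5.png',np.vstack([a,b]));s=status.sense();print(s['finger_gap'],s['tool_pos'])"
```

```text
32.124321967981054 [542.34449634 -76.22340961 116.1185594 ]
```

View pics/both5.png

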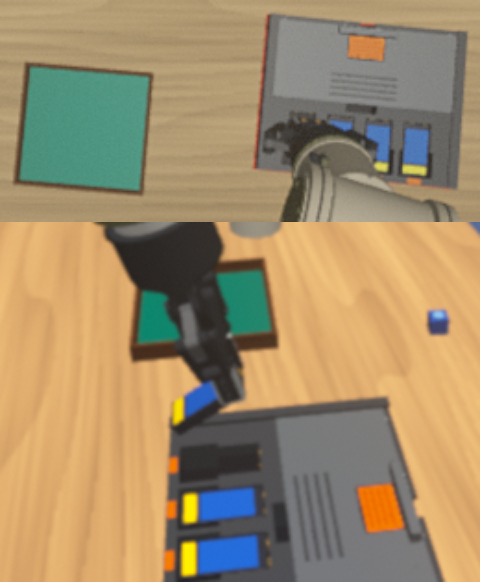

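Pack 1 is held by its +x end, tilted about 30° in the side view, and its bay is empty. The tray is still where it was in the top view. Next I carry the pack to the far-left slot, flattening it on the way.

arm_command(targets=[[[0.003,0.02,0,0,0,0,-1],[0.008,0.047,0,0.0069,0.084,0,-1],[0.01,0.055,0,0.0069,0.084,0,-1],[0.01,0.055,0,0.0069,0.084,0,-1],[0.01,0.055,0,0.0069,0.084,0,-1],[0.01,0.055,0,0.0069,0.084,0,-1],[0.006,0.04,0,0,0,0,-1],[0,0.01,0,0,0,0,-1],[0,0,0,0,0,0,-1],[0,0,0,0,0,0,-1]]])

```text
time: 13.0
tool_pos: [600.1, 259.0, 117.5]
tcp_rot: [-180.0, -9.1, 175.1]
ft_force: [0.2, -0.1, -0.8]
finger_gap: 32.3
grip_force: 60.4
```

```bash
cat >> h.py <<'E'
def tray(im=None):
    m=viewer.camera_model('top')
    if im is None: im=viewer.snapshot('top')[:,:,::-1]
    h=cv2.cvtColor(np.ascontiguousarray(im),cv2.COLOR_BGR2HSV); k=cv2.inRange(h,(70,90,60),(95,255,220)); k[:200]=0;k[300:]=0;k[:,:215]=0;k[:,370:]=0
    c=max(cv2.findContours(k,cv2.RETR_EXTERNAL,cv2.CHAIN_APPROX_NONE)[0],key=cv2.contourArea)
    b=cv2.boxPoints(cv2.minAreaRect(c)); W=np.array([onz(m,p,5) for p in b]); return W.mean(0).round(1),cv2.contourArea(c),W.round(0)[:,:2].tolist()
E
python3 -c "
from h import *
print(tray(cv2.imread('pics/t5_raw.png')), status.sense()['finger_gap'],status.sense()['tool_pos'])"
```

```text
(array([532.4, 222.7,   5. ]), 3786.5, [[459.0, 311.0], [617.0, 302.0], [605.0, 133.0], [448.0, 144.0]]) 32.32114901822905 [600.12936546 258.95451819 117.52546828]
```

arm_command(targets=[[[0,0.001,-0.03,0,0,0,-1],[0,0.001,-0.035,0,0,0,-1],[0,0,-0.025,0,0,0,-1],[0,0,-0.01,0,0,0,-1],[0,0,0,0,0,0,-1],[0,0,0,0,0,0,-1]]])

```text
time: 13.75
tool_pos: [601.5, 262.3, 19.5]
tcp_rot: [180.0, -9.0, 175.2]
ft_force: [-0.2, -0.3, 0.0]
finger_gap: 32.3
grip_force: 60.3
```

```bash
python3 -c "
from h import *
snap('side','s6',(200,150,150,100),4);print(status.sense()['ft_force'])"
```

```text
[ 0.42374198 -0.71485213 -0.02721635]
```

View pics/s6.png

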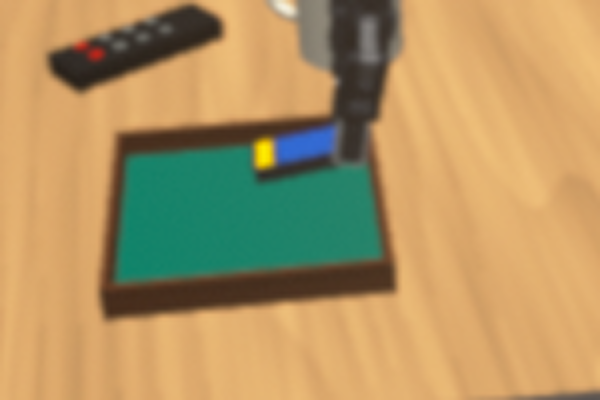

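The pack hovers nearly flat over the far-left slot of the tray. I'll lower the rest and release.

arm_command(targets=[[[0,0,-0.004,0,0,0,-1],[0,0,-0.003,0,0,0,-1],[0,0,-0.001,0,0,0,-1],[0,0,0,0,0,0,-1]]])

```text
time: 14.3
tool_pos: [602.0, 262.8, 11.7]
tcp_rot: [179.9, -8.9, 175.2]
ft_force: [1.9, -0.8, 8.0]
finger_gap: 32.1
grip_force: 61.3
```

arm_command(targets=[[[0,0,0,0,0,0,0.15],[0,0,0,0,0,0,0.15],[0,0,0,0,0,0,0.15],[0,0,0.03,0,0,0,0.15],[0,0,0.05,0,0,0,0.15],[-0.005,-0.02,0.02,0,0,0,-1],[-0.01,-0.04,0,-0.0065,-0.0785,0,-1],[-0.015,-0.055,0,-0.0065,-0.0785,0,-1],[-0.015,-0.055,0,0,0,0,-1],[-0.015,-0.055,0,0,0,0,-1]]])

```text
time: 15.55
tool_pos: [539.3, 36.0, 109.8]
tcp_rot: [-180.0, -0.0, 175.3]
ft_force: [0.0, -1.1, 0.5]
finger_gap: -0.0
grip_force: 0.0
```

arm_command(targets=[[[-0.015,-0.055,0,0,0,0,-1],[-0.015,-0.055,0,0,0,0,-1],[-0.01,-0.04,-0.02,0,0,0,-1],[-0.005,-0.013,-0.02,0,0,0,-1],[0,0,-0.02,0,0,0,-1],[0,0,0,0,0,0,-1],[0,0,0,0,0,0,-1],[0,0,0,0,0,0,-1]]])

```text
time: 16.55
tool_pos: [496.3, -125.6, 51.0]
tcp_rot: [-180.0, 0.0, 175.2]
ft_force: [-0.1, 0.7, -0.3]
finger_gap: -0.2
grip_force: 0.0
```

```bash
python3 -c "
from h import *
snap('top','t7',(230,190,120,100),4);print(tray(cv2.imread('pics/t7_raw.png')),status.sense()['tool_pos'],status.sense()['tcp_rot'])
m=load('t7')
h=cv2.cvtColor(cv2.imread('pics/t7_raw.png'),cv2.COLOR_BGR2HSV);
for lo,hi in(((100,120,60),(125,255,255)),((24,140,120),(34,255,255))):
  k=cv2.inRange(h,lo,hi);k[:, :250]=0;k[:,330:]=0;k[:205]=0;k[295:]=0;y,x=np.nonzero(k);print(len(x),onz(m,(x.mean(),y.mean()),17))"
```

```text
(array([532.4, 222.5,   5. ]), 3376.5, [[460.0, 311.0], [617.0, 301.0], [605.0, 133.0], [448.0, 144.0]]) [ 496.21180235 -125.64763605   50.89320331] [-1.79974341e+02  4.30209193e-02  1.75241304e+02]
193 [579.79969366 264.81899746  17.        ]
31 [549.46723207 267.28780535  17.        ]
```

Pack 1 lies in its slot at about (575,265) and the tray is unmoved. I'll press pack 2.

arm_command(targets=[[[0.0005,0.0008,-0.012,0,0,0,-1],[0,0,-0.005,0,0,0,-1],[0,0,-0.004,0,0,0,-1],[0,0,-0.0025,0,0,0,-1],[0,0,-0.001,0,0,0,-1],[0,0,0,0,0,0,-1]]])

```text
time: 17.35
tool_pos: [495.8, -124.8, 26.3]
tcp_rot: [180.0, -0.1, 175.2]
ft_force: [-7.2, 1.8, 12.5]
finger_gap: 0.3
grip_force: 7.5
```

arm_command(targets=[[[-0.001,0,0.015,0,0,0,-1],[0.003,0,0.03,0,0,0,0.22],[0.02,-0.002,0.005,-0.0107,-0.131,0,0.22],[0.0205,-0.002,0.0,-0.0107,-0.131,0,0.22],[0,0,0,0,0,0,0.22],[0,0,-0.015,0,0,0,0.22],[0.001,0,-0.013,0,0,0,0.22],[0,0,-0.01,0,0,0,0.22],[0,0,0,0,0,0,0.22],[0,0,0,0,0,0,0.22]]])

```text
time: 18.6
tool_pos: [539.4, -128.9, 37.2]
tcp_rot: [180.0, 15.0, 175.2]
ft_force: [0.2, -0.1, -0.5]
finger_gap: 52.4
grip_force: 0.0
```

arm_command(targets=[[[0,0,0,0,0,0,-1],[0,0,0,0,0,0,-1],[0,0,0,0,0,0,-1],[0,0,0,0,0,0,-1],[0,0,0.01,0,0,0,-1],[0,0,0.02,0,0,0,-1],[0,0,0.03,0,0,0,-1],[0,0,0.02,0,0,0,-1],[0,0,0,0,0,0,-1]]], force=60)

```text
time: 19.73
tool_pos: [540.6, -129.4, 119.6]
tcp_rot: [-180.0, 15.2, 175.2]
ft_force: [-0.9, 0.4, -0.7]
finger_gap: 31.4
grip_force: 60.3
```

```bash
python3 -c "
from h import *
print(tray(), status.sense()['finger_gap'],status.sense()['tool_pos'])"
```

```text
(array([532.4, 222.5,   5. ]), 3379.0, [[459.0, 311.0], [617.0, 302.0], [605.0, 133.0], [448.0, 144.0]]) 31.9046161434068 [ 539.57019803 -129.02494833  117.88412587]
```

arm_command(targets=[[[0.003,0.02,0,0,0,0,-1],[0.008,0.045,0,0.0069,0.084,0,-1],[0.01,0.055,0,0.0069,0.084,0,-1],[0.01,0.055,0,0.0069,0.084,0,-1],[0.01,0.055,0,0.0069,0.084,0,-1],[0.01,0.055,0,0.0069,0.084,0,-1],[0.004,0.02,0,0,0,0,-1],[0,0,0,0,0,0,-1],[0,0,0,0,0,0,-1]]])

```text
time: 20.9
tool_pos: [593.8, 174.8, 116.9]
tcp_rot: [-179.9, -9.2, 175.2]
ft_force: [-0.4, -0.9, -1.0]
finger_gap: 32.1
grip_force: 60.2
```

arm_command(targets=[[[0,0.0,-0.03,0,0,0,-1],[0,0.0,-0.035,0,0,0,-1],[0,0,-0.025,0,0,0,-1],[0,0,-0.007,0,0,0,-1],[0,0,0,0,0,0,-1],[0,0,-0.004,0,0,0,-1],[0,0,-0.002,0,0,0,-1],[0,0,-0.001,0,0,0,-1],[0,0,0,0,0,0,-1]]])

```text
time: 22.02
tool_pos: [595.2, 176.2, 14.2]
tcp_rot: [180.0, -9.0, 175.2]
ft_force: [1.7, -0.6, 4.5]
finger_gap: 32.0
grip_force: 60.8
```

arm_command(targets=[[[0,0,0,0,0,0,0.15],[0,0,0,0,0,0,0.15],[0,0,0,0,0,0,0.15],[0,0,0.03,0,0,0,0.15],[0,0,0.05,0,0,0,0.15],[-0.005,-0.02,0.02,0,0,0,-1],[-0.01,-0.04,0,-0.0065,-0.0785,0,-1],[-0.015,-0.055,0,-0.0065,-0.0785,0,-1],[-0.015,-0.055,0,0,0,0,-1],[-0.015,-0.055,0,0,0,0,-1]]])

```text
time: 23.28
tool_pos: [533.3, -50.2, 113.4]
tcp_rot: [-180.0, -0.1, 175.2]
ft_force: [0.4, -0.5, 0.9]
finger_gap: -0.4
grip_force: 0.0
```

arm_command(targets=[[[-0.015,-0.055,0,0,0,0,-1],[-0.015,-0.045,0,0,0,0,-1],[-0.01,-0.02,-0.02,0,0,0,-1],[-0.003,-0.007,-0.022,0,0,0,-1],[0,0,-0.02,0,0,0,-1],[0,0,0,0,0,0,-1],[0,0,0,0,0,0,-1],[0,0,0,0,0,0,-1]]])

```text
time: 24.28
tool_pos: [492.2, -176.0, 52.5]
tcp_rot: [-180.0, -0.0, 175.2]
ft_force: [0.4, -0.2, 0.1]
finger_gap: -0.2
grip_force: 0.0
```

```bash
cat >> h.py <<'E'
def packs():
    im=viewer.snapshot('top')[:,:,::-1];m=viewer.camera_model('top');h=cv2.cvtColor(np.ascontiguousarray(im),cv2.COLOR_BGR2HSV)
    k=cv2.inRange(h,(100,120,60),(125,255,255));k[:, :240]=0;k[:,340:]=0;k[:205]=0;k[295:]=0
    n,_,st,ce=cv2.connectedComponentsWithStats(k)
    print([(int(st[i,4]),st[i,2:4].tolist(),onz(m,ce[i],17).round(0)[:2].tolist()) for i in range(1,n)]); print(tray(im))
    s=status.sense(); print(s['tool_pos'].round(1),s['finger_gap'])
E
python3 -c "
from h import *
packs()"
```

```text
[(196, [13, 18], [580.0, 265.0]), (196, [13, 18], [574.0, 179.0])]
(array([532.4, 222.5,   5. ]), 2961.0, [[459.0, 311.0], [617.0, 302.0], [605.0, 133.0], [448.0, 144.0]])
[ 492.2 -176.    52.4] 0.03255656938296252
```

Packs 1 and 2 both lie in the tray. Next is pack 3.

arm_command(targets=[[[0.0002,-0.0004,-0.014,0,0,0,-1],[0,0,-0.005,0,0,0,-1],[0,0,-0.004,0,0,0,-1],[0,0,-0.0025,0,0,0,-1],[0,0,-0.0005,0,0,0,-1],[0,0,0,0,0,0,-1]]])

```text
time: 25.08
tool_pos: [491.4, -176.2, 26.2]
tcp_rot: [180.0, -0.2, 175.2]
ft_force: [-7.1, 2.3, 12.2]
finger_gap: 0.0
grip_force: 6.9
```

arm_command(targets=[[[-0.001,0,0.015,0,0,0,-1],[0.003,0,0.03,0,0,0,0.22],[0.02,-0.002,0.005,-0.0107,-0.131,0,0.22],[0.0205,-0.002,0.0,-0.0107,-0.131,0,0.22],[0,0,0,0,0,0,0.22],[0,0,-0.015,0,0,0,0.22],[0.001,0,-0.012,0,0,0,0.22],[0,0,-0.01,0,0,0,0.22],[0,0,0,0,0,0,0.22],[0,0,0,0,0,0,0.22]]])

```text
time: 26.32
tool_pos: [535.1, -180.3, 38.3]
tcp_rot: [180.0, 14.9, 175.2]
ft_force: [0.2, 0.6, 0.2]
finger_gap: 52.0
grip_force: 0.0
```

arm_command(targets=[[[0,0,0,0,0,0,-1],[0,0,0,0,0,0,-1],[0,0,0,0,0,0,-1],[0,0,0,0,0,0,-1],[0,0,0.01,0,0,0,-1],[0,0,0.02,0,0,0,-1],[0,0,0.03,0,0,0,-1],[0,0,0.02,0,0,0,-1],[0,0,0,0,0,0,-1]]], force=60)

```text
time: 27.45
tool_pos: [536.1, -180.5, 120.1]
tcp_rot: [-180.0, 15.1, 175.2]
ft_force: [-0.6, -0.4, -0.0]
finger_gap: 32.2
grip_force: 60.5
```

```bash
python3 -c "
from h import *
packs()"
```

```text
[(196, [13, 18], [580.0, 265.0]), (195, [13, 18], [574.0, 179.0])]
(array([532.4, 222.6,   5. ]), 2966.0, [[459.0, 311.0], [617.0, 302.0], [605.0, 133.0], [448.0, 144.0]])
[ 535.2 -180.1  118.5] 32.17339212406321
```

arm_command(targets=[[[0,0.02,0,0,0,0,-1],[-0.001,0.05,0,0.0069,0.084,0,-1],[-0.002,0.055,0,0.0069,0.084,0,-1],[-0.002,0.055,0,0.0069,0.084,0,-1],[-0.002,0.055,0,0.0069,0.084,0,-1],[-0.002,0.055,0,0.0069,0.084,0,-1],[-0.002,0.055,0,0,0,0,-1],[-0.002,0.055,0,0,0,0,-1],[0,0.04,0,0,0,0,-1],[0,0.006,0,0,0,0,-1]]])

```text
time: 28.75
tool_pos: [520.2, 268.1, 116.2]
tcp_rot: [-180.0, -9.4, 175.4]
ft_force: [-0.5, -1.0, -0.4]
finger_gap: 31.6
grip_force: 60.5
```

arm_command(targets=[[[0,0,0,0,0,0,-1],[0,0,0,0,0,0,-1],[0,0,0,0,0,0,-1]]])

```text
time: 29.12
tool_pos: [522.2, 264.6, 118.2]
tcp_rot: [-180.0, -9.2, 175.1]
ft_force: [-0.8, -0.7, -0.8]
finger_gap: 31.8
grip_force: 60.5
```

arm_command(targets=[[[0,0.001,-0.03,0,0,0,-1],[0,0.0,-0.035,0,0,0,-1],[0,0,-0.025,0,0,0,-1],[0,0,-0.008,0,0,0,-1],[0,0,0,0,0,0,-1],[0,0,-0.004,0,0,0,-1],[0,0,-0.002,0,0,0,-1],[0,0,-0.001,0,0,0,-1],[0,0,0,0,0,0,-1]]])

```text
time: 30.25
tool_pos: [523.2, 267.0, 14.4]
tcp_rot: [180.0, -9.1, 175.2]
ft_force: [3.0, -0.2, 5.3]
finger_gap: 32.1
grip_force: 61.2
```

arm_command(targets=[[[0,0,0,0,0,0,0.15],[0,0,0,0,0,0,0.15],[0,0,0,0,0,0,0.15],[0,0,0.03,0,0,0,0.15],[0,0,0.05,0,0,0,0.15],[-0.001,-0.02,0.02,0,0,0,-1],[-0.003,-0.045,0,-0.0065,-0.0785,0,-1],[-0.004,-0.055,0,-0.0065,-0.0785,0,-1],[-0.004,-0.055,0,0,0,0,-1],[-0.004,-0.055,0,0,0,0,-1]]])

```text
time: 31.5
tool_pos: [505.3, 35.4, 113.3]
tcp_rot: [180.0, -0.2, 175.2]
ft_force: [0.7, -0.4, 0.2]
finger_gap: 0.1
grip_force: 0.0
```

arm_command(targets=[[[-0.004,-0.055,0,0,0,0,-1],[-0.004,-0.055,0,0,0,0,-1],[-0.004,-0.055,0,0,0,0,-1],[-0.004,-0.055,0,0,0,0,-1],[-0.002,-0.04,-0.02,0,0,0,-1],[0,-0.006,-0.024,0,0,0,-1],[0,0,-0.02,0,0,0,-1],[0,0,0,0,0,0,-1],[0,0,0,0,0,0,-1],[0,0,0,0,0,0,-1]]])

```text
time: 32.75
tool_pos: [488.9, -229.5, 50.6]
tcp_rot: [-180.0, -0.1, 175.2]
ft_force: [-0.6, -0.4, -0.9]
finger_gap: -0.1
grip_force: 0.0
```

```bash
python3 -c "
from h import *
packs()"
```

```text
[(194, [13, 18], [580.0, 265.0]), (196, [13, 18], [573.0, 179.0]), (201, [13, 19], [501.0, 270.0])]
(array([532.4, 222.6,   5. ]), 2961.0, [[459.0, 311.0], [617.0, 302.0], [605.0, 133.0], [448.0, 144.0]])
[ 488.9 -229.5   50.5] -0.3848298263398634
```

arm_command(targets=[[[-0.0002,0.001,-0.012,0,0,0,-1],[0,0,-0.005,0,0,0,-1],[0,0,-0.004,0,0,0,-1],[0,0,-0.0025,0,0,0,-1],[0,0,-0.0005,0,0,0,-1],[0,0,0,0,0,0,-1]]])

```text
time: 33.55
tool_pos: [487.8, -228.2, 26.5]
tcp_rot: [180.0, -0.2, 175.2]
ft_force: [-7.2, 4.0, 15.1]
finger_gap: 0.1
grip_force: 8.2
```

arm_command(targets=[[[-0.001,0,0.015,0,0,0,-1],[0.003,0,0.03,0,0,0,0.22],[0.02,-0.002,0.005,-0.0107,-0.131,0,0.22],[0.02,-0.002,0.0,-0.0107,-0.131,0,0.22],[0,0,0,0,0,0,0.22],[0,0,-0.015,0,0,0,0.22],[0.0005,0,-0.012,0,0,0,0.22],[0,0,-0.01,0,0,0,0.22],[0,0,0,0,0,0,0.22],[0,0,0,0,0,0,0.22]]])

```text
time: 34.8
tool_pos: [530.5, -232.3, 38.3]
tcp_rot: [180.0, 14.9, 175.2]
ft_force: [0.1, -0.5, -0.4]
finger_gap: 52.1
grip_force: 0.0
```

arm_command(targets=[[[0,0,0,0,0,0,-1],[0,0,0,0,0,0,-1],[0,0,0,0,0,0,-1],[0,0,0,0,0,0,-1],[0,0,0.01,0,0,0,-1],[0,0,0.02,0,0,0,-1],[0,0,0.03,0,0,0,-1],[0,0,0.02,0,0,0,-1],[0,0,0,0,0,0,-1]]], force=60)

```text
time: 35.92
tool_pos: [531.4, -232.8, 120.6]
tcp_rot: [-179.9, 15.1, 175.2]
ft_force: [0.7, -1.0, -0.2]
finger_gap: 31.9
grip_force: 60.5
```

```bash
python3 -c "
from h import *
packs()"
```

```text
[(194, [12, 18], [580.0, 265.0]), (198, [13, 18], [573.0, 179.0]), (202, [13, 19], [501.0, 270.0])]
(array([532.2, 222.5,   5. ]), 2958.5, [[459.0, 311.0], [617.0, 302.0], [605.0, 133.0], [448.0, 144.0]])
[ 530.5 -232.3  118.8] 32.06690279238729
```

arm_command(targets=[[[0,0.02,0,0,0,0,-1],[-0.002,0.05,0,0.0069,0.084,0,-1],[-0.002,0.055,0,0.0069,0.084,0,-1],[-0.002,0.055,0,0.0069,0.084,0,-1],[-0.002,0.055,0,0.0069,0.084,0,-1],[-0.002,0.055,0,0.0069,0.084,0,-1],[-0.002,0.055,0,0,0,0,-1],[-0.002,0.05,0,0,0,0,-1],[0,0.02,0,0,0,0,-1],[0,0,0,0,0,0,-1]]])

```text
time: 37.22
tool_pos: [515.4, 183.5, 117.0]
tcp_rot: [-179.9, -9.4, 175.3]
ft_force: [0.0, -0.8, -0.3]
finger_gap: 32.0
grip_force: 60.5
```

arm_command(targets=[[[0,0,0,0,0,0,-1],[0,0,0,0,0,0,-1],[0,0,0,0,0,0,-1]]])

```text
time: 37.6
tool_pos: [516.6, 181.8, 118.4]
tcp_rot: [-180.0, -9.2, 175.1]
ft_force: [-0.1, -1.4, -1.1]
finger_gap: 31.9
grip_force: 60.5
```

arm_command(targets=[[[0,0.0005,-0.03,0,0,0,-1],[-0.0005,0.0,-0.035,0,0,0,-1],[0,0,-0.025,0,0,0,-1],[0,0,-0.008,0,0,0,-1],[0,0,0,0,0,0,-1],[0,0,-0.004,0,0,0,-1],[0,0,-0.002,0,0,0,-1],[0,0,-0.001,0,0,0,-1],[0,0,0,0,0,0,-1]]])

```text
time: 38.72
tool_pos: [517.2, 183.4, 14.5]
tcp_rot: [180.0, -9.1, 175.2]
ft_force: [2.2, -0.9, 5.3]
finger_gap: 31.6
grip_force: 61.3
```

arm_command(targets=[[[0,0,0,0,0,0,0.15],[0,0,0,0,0,0,0.15],[0,0,0,0,0,0,0.15],[0,0,0.03,0,0,0,0.15],[0,0,0.05,0,0,0,0.15],[0.01,-0.02,0.02,0,0,0,-1],[0.02,-0.04,0,-0.0065,-0.0785,0,-1],[0.024,-0.048,0,-0.0065,-0.0785,0,-1],[0.024,-0.048,0,0,0,0,-1],[0.024,-0.048,0,0,0,0,-1]]])

```text
time: 39.98
tool_pos: [618.0, -22.0, 113.4]
tcp_rot: [180.0, -0.2, 175.2]
ft_force: [1.4, 1.1, 0.5]
finger_gap: 0.0
grip_force: 0.0
```

arm_command(targets=[[[0.024,-0.048,0,0,0,0,-1],[0.024,-0.048,0,0,0,0,-1],[0.016,-0.032,0,0,0,0,-1],[0.01,-0.018,0,0,0,0,-1],[0,0,0,0,0,0,-1],[0,0,0,0,0,0,-1],[0,0,0,0,0,0,-1]]])

```text
time: 40.85
tool_pos: [691.5, -165.5, 113.2]
tcp_rot: [180.0, -0.3, 175.3]
ft_force: [-0.4, -0.2, 0.3]
finger_gap: -0.2
grip_force: 0.0
```

```bash
python3 -c "
from h import *
packs();snap('side','s8')
b=cv2.imread('pics/s8_raw.png')[150:350,190:430]
cv2.imwrite('pics/s8.png',cv2.resize(b,None,fx=3,fy=3,interpolation=cv2.INTER_CUBIC))"
```

```text
[(195, [13, 18], [580.0, 265.0]), (196, [13, 18], [573.0, 179.0]), (201, [13, 19], [501.0, 270.0]), (199, [13, 18], [495.0, 186.0])]
(array([532.3, 222.5,   5. ]), 2961.0, [[459.0, 311.0], [617.0, 302.0], [605.0, 133.0], [448.0, 144.0]])
[ 691.6 -165.6  113.4] 0.345180370044535
```

View pics/s8.png

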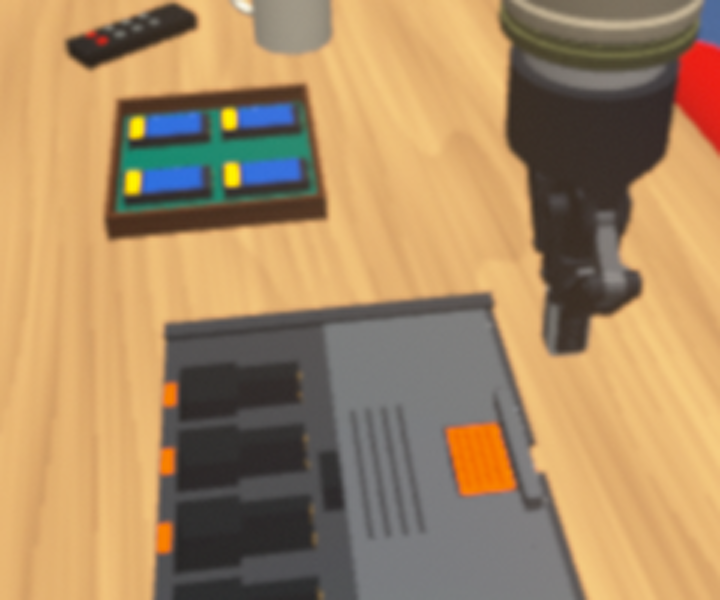

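All four packs lie flat and apart in the tray, their blue labels at crop pixels (175,125), (260,117), (170,182) and (265,173), and the bays are empty. Now I'll shut the cover.

arm_command(targets=[[[0.006,-0.001,0,0,0,0,-1],[0,0,-0.03,0,0,0,-1],[0,0,-0.03,0,0,0,-1],[0,0,-0.009,0,0,0,-1],[0,0,0,0,0,0,-1],[-0.01,0.0008,0,0,0,0,-1],[-0.01,0.0008,0,0,0,0,-1],[-0.01,0.0008,0,0,0,0,-1],[-0.01,0.0008,0,0,0,0,-1],[0,0,0,0,0,0,-1]]])

```text
time: 42.2
tool_pos: [656.9, -164.6, 44.5]
tcp_rot: [180.0, -0.3, 175.2]
ft_force: [1.2, -0.5, 0.5]
finger_gap: -0.0
grip_force: 0.3
```

arm_command(targets=[[[-0.01,0.0008,0,0,0,0,-1],[-0.01,0.0008,0,0,0,0,-1],[-0.01,0.0008,0,0,0,0,-1],[-0.01,0.0008,0,0,0,0,-1],[-0.01,0.0008,0,0,0,0,-1],[-0.006,0.0005,0,0,0,0,-1],[0,0,0,0,0,0,-1],[0,0,0,0,0,0,-1]]])

```text
time: 43.2
tool_pos: [600.9, -159.8, 43.5]
tcp_rot: [180.0, -0.4, 175.2]
ft_force: [0.1, 0.1, -0.4]
finger_gap: -0.1
grip_force: 0.0
```

arm_command(targets=[[[-0.005,0.0004,0,0,0,0,-1],[-0.004,0.0003,0,0,0,0,-1],[-0.002,0.0002,0,0,0,0,-1],[-0.001,0.0001,0,0,0,0,-1],[-0.001,0,0,0,0,0,-1],[0,0,0,0,0,0,-1],[0,0,0,0,0,0,-1]]])

```text
time: 44.08
tool_pos: [590.5, -159.1, 44.5]
tcp_rot: [-180.0, -0.0, 175.2]
ft_force: [10.7, -1.0, -7.9]
finger_gap: -0.0
grip_force: 5.4
```

arm_command(targets=[[[0.015,-0.001,0,0,0,0,-1],[0,0,0.04,0,0,0,-1],[-0.03,0,0.05,0,0,0,-1],[-0.04,0,0.05,0,0,0,-1],[0,0.03,0.04,0,0,0,-1],[0,0,0,0,0,0,-1],[0,0,0,0,0,0,-1]]])

```text
time: 44.95
tool_pos: [534.4, -130.1, 222.6]
tcp_rot: [-180.0, -0.3, 175.2]
ft_force: [-0.1, -0.0, -1.3]
finger_gap: -0.1
grip_force: 0.0
```

```bash
python3 -c "
from h import *
packs();snap('wrist','w9',(190,110,260,130),3)"
```

```text
[(195, [13, 18], [580.0, 265.0]), (195, [13, 18], [573.0, 179.0]), (201, [13, 19], [501.0, 270.0]), (201, [13, 18], [495.0, 186.0])]
(array([532.4, 222.5,   5. ]), 2961.0, [[459.0, 311.0], [617.0, 302.0], [605.0, 133.0], [448.0, 144.0]])
[ 534.  -130.1  221.6] 0.07211975808000377
```

View pics/w9.png

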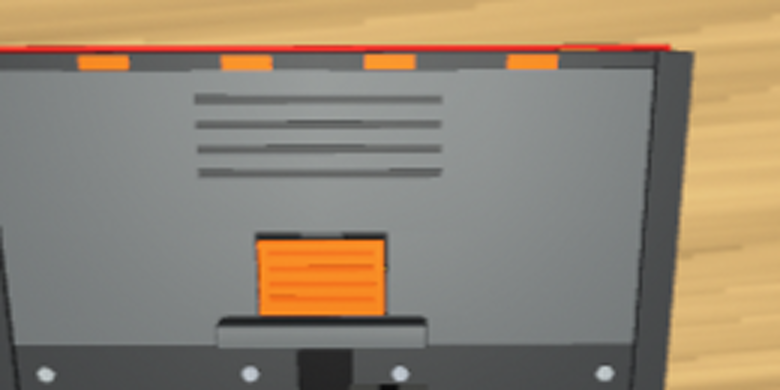

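w9 shows the cover shut, its rear edge at row 69 by the orange marks, with the tab at (321,278) and the bar at row 335. I'll check the tab's height and the cover's position numerically.

```bash
python3 - <<'E'
from h import *
m=load('w9');c,s=np.cos(-.0818),np.sin(-.0818)
def pr(x,y,z): return ((proj(m,[565.6+c*x-s*y,-156.9+s*x+c*y,z])[0]-[190,110])*3).round(1)
for q in (0,3):
  for n,x,y,z in [('tabL-',-27,-24,43),('tabR-',-27,24,43),('tabL- down',-27,-24,39.5),('tabR- down',-27,24,39.5),('tabL+',3,-24,43),('tabL+ down',3,-24,39.5),('bar',4,-40,51),('barR',4,40,51),('bar+',14,-40,51),('rear',-89,0,39)]: print(q,n,pr(x+q,y,z))
print('rail',pr(-95,134,43))
E
```

```text
0 tabL- [256.6 240.1]
0 tabR- [384.7 239.8]
0 tabL- down [257.9 238. ]
0 tabR- down [384.8 237.7]
0 tabL+ [259.9 316.3]
0 tabL+ down [261.1 313.5]
0 bar [214.4 325.6]
0 barR [427.6 325.1]
0 bar+ [215.8 350.7]
0 rear [317.5  69.7]
3 tabL- [256.9 247.9]
3 tabR- [384.8 247.6]
3 tabL- down [258.2 245.7]
3 tabR- down [384.8 245.4]
3 tabL+ [260.2 323.7]
3 tabL+ down [261.4 320.9]
3 bar [214.8 333.2]
3 barR [427.5 332.7]
3 bar+ [216.2 358.1]
3 rear [317.7  78.2]
rail [695.   51.8]
```

The measured rows (240, 316 and 69) match a shut cover with the tab up, and the packs and tray are unmoved.

```bash
python3 -c "
from bench import job
print(job.hand_in())"
```

```text
the job is handed in; nothing more can be done
None
```

I handed the job in after about 45 s of the 210 s allowed. All four battery packs lie flat and apart in the tray, and the cover is shut with the tab up. The last pictures confirm both, but the hand-in returned no verdict. The arm touched none of the mug, handset or chalk.

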